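Clamp a moulded cover in a treadle vise for trimming

ROBOT

A 6-joint arm with a two-finger parallel gripper is mounted at the origin on a cart in front of the work surface, level with it; the furniture and walls round the work are solid. World frame = base frame: x ahead of the robot, y to its left, z up, the work surface at z = 0. Lengths are in mm, angles in degrees, forces in N, time in s.
With the tool pointing down it reaches from about 300 to 850 mm from the base axis. Payload 4.2 kg.
Tool frame: the origin (TCP) lies at the very end of the fingers, on their centre line; the grasp point (between the pads) lies 19 mm behind it (env.grip_depth is the distance from the TCP to the grasp point, in mm); z points along the fingers, y is the line along which they close (so a half turn about z gives the same grasp; the last joint's range is limited). The gripper opens to 91 mm and grips with 3 to 60 N. Pads are 32 mm wide; open, the fingers measure 118 mm over their backs; the gripper's body (76 mm by 178 mm) begins 60 mm behind the grasp point.
Start: joints at [-77.693, 18.312, 89.639, -0, 72.044, -1.146], TCP at [133.775, -559.238, 213.976] pointing down, gripper open.
Joint ranges: [-177.97, 177.97], [-48.28, 115.42], [12.27, 149.76], [-77.06, 257.06], [2.81, 150.46], [-146.56, 146.56]. Speed limits (degrees/s): [147.25, 147.25, 180, 180, 180, 180].

INTERFACE

Orientations are given as [roll, pitch, yaw] about the fixed x, y, z axes, in that order (R = Rz(yaw) Ry(pitch) Rx(roll)).
In Python, from workcell import env, cams gives the robot as it stands.
- The arm moves only by the tool apply_moves, never from a script. Its argument "deltas" is a list of rows, each a list of 5 numbers: the shift along the tool's x, y, z in m, then the turn about the tool's z in rad, then the opening, from -1 (shut) to 1 (fully open), so that 0 is half open. In form: [[tx, ty, tz, roll, gripper], ...]. A call has 1 to 5 rows; each row is the pose to reach, as a shift and turn from the pose commanded when the call began, along the tool's axes at that moment; what a row does not reach only later rows make up. A row lasts 1/10 s, in which the tool goes at most 50 mm and 8.59 degrees, less where a joint would pass 70% of its speed; a pose out of reach is approached as far as the arm can. A call with a gripper value outside its range is refused whole. The fingers move at their own pace and stop on an object; "grip_force" is the grip in N (left out, the last holds). Time passes only in rows, so rows that repeat a pose let the fingers close. It gives the time, the measured TCP pose, the force, the opening and the grip force at its end, in the units of the state.
- env.state(): the state, without advancing time (a new reading comes with each control period).
- cams.grab_frame(name): name is "scene" or "top" or "wrist"; returns the picture (400x640x3 uint8, blue, green, red); there is no depth.
- cams.get_calibration(name): a dict with "mtx" (3x3 intrinsics, pixels), "eye" and "attitude" of the camera in the world; the wrist camera has in their place "tool_from_camera" (4x4, takes a point from camera to tool coordinates, whose origin is the TCP and whose axes are the flange's). Camera axes: x right, y down, z forward; pixel columns grow to the right and rows downward; lengths in mm; the calibration is good to about 2 mm. The wrist camera is an equidistant fisheye: a pixel r from the principal point sees the ray r / f radians off the axis. A picture is of the moment at which its call begins: read the wrist's pose just before it. get_calibration takes no time and is no camera call.
- env.job_done(): hands the job in; it is judged then, once.
The state is a dict: "time_s": time; "qpos": joint angles; "qvel": joint speeds; "effort": joint torques, N m; "ee_pos": TCP position; "ee_rot": TCP orientation; "force": force on the tool from outside, world axes, zero at the start; "torque": the same for the moment, N m; "gripper_width": finger opening in mm; "gripper_force": force on a finger pad.
Only numpy, scipy, OpenCV 4.12 (cv2) and the standard library are available. Lean on these libraries where they do the work, as an engineer would, in place of code of your own. Each camera call takes 0.05 s, during which the arm holds its last target. There are 200 camera calls.

TASK

Get the loose brown cover ready for trimming: lay it flat in the nest of the treadle vise, lengthwise between the moving jaw and the fence, then press the treadle all the way down to its stop so that the spring catch holds it and the cover stays clamped when you let go. The treadle may be locked by the round unmarked knob, which you can only tell by trying: if it stops short, do not force it but let it up, turn the knob about a quarter turn and press again. Leave the deburring tool, the gap gauge and the steel cup where they are.

Things in the scene. Friction and masses are not known exactly. Their poses are not given: they have to be found in the camera images.
- treadle_vise: vise worked by a hand treadle, fixed; blue-grey base 296 x 158 x 12 mm. Origin under its middle, at table level; x runs from the treadle end (right as the robot sees it) to the nest end (left), y towards the robot, z up. Treadle hinge along y at x -12, z 48 mm. Beyond the treadle, seen from the robot, stands the lock housing: x -102 to -56, y -92 to -48 mm, top 84 mm above the table
- treadle (a joint): treadle angle: 0 raised (start), 0.34 rad level, hard on its stop; held by the catch it rests at about 0.30. Sprung: about 3 N at the pad to start it, 12 N at the stop with a cover in the nest. It drives the jaw 12 mm towards the fence. When locked it stops dead at about 0.05 rad (5 mm at the pad)
- treadle_plate: the treadle itself, aluminium plate 118 x 70 mm, 8 mm thick, with a lip at its toe; origin on the hinge, moves with the joint
- treadle_pad (a point): middle of the top of the black ribbed treadle pad (66 x 62 mm, on an aluminium plate 118 x 70 mm), 95 mm before the hinge; moves with the treadle and sinks about 31 mm from raised to the stop; pressed from above
- lock_knob (a point): centre of the top of the round fluted black knob, 36 mm across, 25 mm tall, 4 mm clear of the lock housing; this point does not turn. The knob turns about the vertical either way, no end stops, no marks. Inside, a T-bar blocks the treadle within about 35 degrees of one line, so 80 to 100 degrees from any locked position frees it. Turn it only with the treadle up
- catch_tab (a point): red tab of the spring catch at the robot's side of the treadle, about 80 mm above the table. The catch snaps over a pin in the treadle's side in the last 3 mm before the stop and keeps the treadle down by itself; pushing the tab towards -x of the vise would let it up
- nest (a point): centre of the nest's floor, 16 mm above the table; axes as the vise's, 84 mm along its x. Gap of 82 mm along x between the fence (+x end, top 48 mm above the table) and the rubber face of the open jaw (top 44 mm); 65 mm along y between low side guides (tops 24 mm above the table)
- jaw: moving jaw block of the vise, aluminium with a sprung rubber face, 68 mm wide; origin at its middle; driven along the vise's x by the treadle
- cover: loose brown moulded cover, the single one between the vise and the row at the right: 58 (x) x 74 (y) x 32 (z) mm, about 35 g. Origin on the underside, z up. Tall block x -12 to +28 mm, low step x -30 to -12 mm, 10 mm tall, both all along y. Grip across the tall block (40 mm), at x +8 mm. In the nest its y lies along the vise's x, step to either side
- deburr_tool: blue hand deburring tool, 164 mm long, lying at the left; stays where it is
- snap_gauge: flat grey steel gap gauge, 90 x 44 x 12 mm, at the right front edge; stays where it is
- offcut_cup: stainless cup, 67 mm wide, 54 mm tall, at the back left; stays where it is
Things that resemble listed ones, but are neither listed nor needed, are in the scene too. What is shaped like the cover but black is not meant.

How it is judged:
By the outcome, as a careful person would: the job done as asked, in the order asked, and still so for the second after the job is handed in, with the robot touching nothing.
It also fails if it takes over 67 s, if anything falls off the work surface, if the arm or the gripper's body presses on something with over 40 N, if the wrist force passes 120 N, or if a joint passes its speed limit or range.

## Working session

There is one attempt and no reset: what is moved stays moved. The work goes in short steps, Python scripts to look and compute and a tool call to move; the robot and the scene stay as the last step left them, time stands still between calls to the robot, and variables do not carry over. Pictures are saved under pics/ and viewed, at most 10 in all, crops included, and the job is handed in when it is done.

Besides the shell and the picture viewer there is one more tool, called in YAML: its name, and indented under it one key for each argument. apply_moves: Moves the arm, as the interface text tells. Its arguments: {"type":"object","properties":{"deltas":{"type":"array"},"grip_force":{"type":"number"}},"required":["deltas"]}

```bash
mkdir -p pics
python3 - <<'E'
from workcell import env,cams
import cv2,json
s=env.state();print(s)
for n in("scene","top"):
    cv2.imwrite(f"pics/{n}0.png",cams.grab_frame(n));print(n,cams.get_calibration(n))
print(cams.get_calibration("wrist"),env.grip_depth)
E
```

```text
{'time_s': 0.0, 'qpos': array([-7.76951615e+01,  1.83541133e+01,  8.97054343e+01, -2.05925704e-03,
        7.20425807e+01, -1.14721047e+00]), 'qvel': array([ 0.03640808, -0.02029928,  0.05664794, -0.07071429, -0.03957075,
       -0.01109812]), 'effort': array([-1.73273158e-03, -4.12467027e+01, -2.31980574e+01,  7.24461442e-02,
        4.57485463e-02, -1.30960702e-04]), 'ee_pos': array([ 133.6360764 , -558.75365292,  213.10206886]), 'ee_rot': array([-1.79897853e+02, -8.73213107e-05,  1.34526856e+01]), 'force': array([-0.62806714, -0.37645239, -0.14657181]), 'torque': array([ 0.00940147, -0.03409941,  0.01532009]), 'gripper_force': 0.0, 'gripper_width': 91.07965582332173}
scene {'mtx': array([[446.52909646,   0.        , 317.21407748],
       [  0.        , 446.52909646, 199.10800704],
       [  0.        ,   0.        ,   1.        ]]), 'eye': array([-500.21079643,  912.86995843, 1133.93950513]), 'attitude': array([-1.26184112e+02, -6.99577365e-02, -1.36832532e+02])}
top {'mtx': array([[429.98403495,   0.        , 314.85018813],
       [  0.        , 429.98403495, 196.07638978],
       [  0.        ,   0.        ,   1.        ]]), 'eye': array([ 149.41743011, -100.91465274, 1628.61962814]), 'attitude': array([-168.80461889,   -0.82743847,  -90.20417073])}
{'mtx': array([[309.70691629,   0.        , 321.0709158 ],
       [  0.        , 309.70691629, 196.94250103],
       [  0.        ,   0.        ,   1.        ]]), 'tool_from_camera': array([[-4.34480478e-04, -9.68753930e-01, -2.48023457e-01,
         7.06219312e+01],
       [ 9.99997681e-01,  1.02235809e-04, -2.15109014e-03,
        -5.45971799e-01],
       [ 2.10923391e-03, -2.48023816e-01,  9.68751639e-01,
        -1.70443246e+02],
       [ 0.00000000e+00,  0.00000000e+00,  0.00000000e+00,
         1.00000000e+00]])} 18.8
```

View pics/scene0.png

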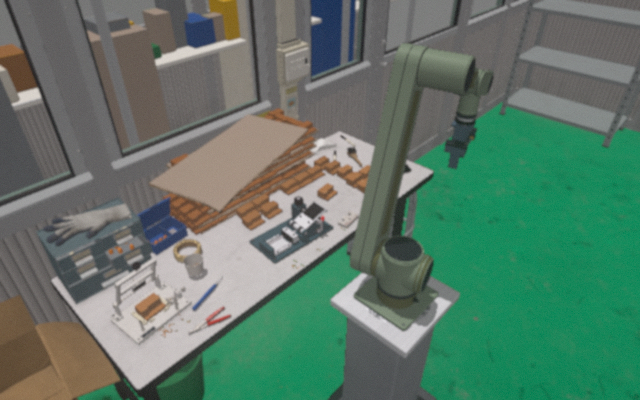

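View pics/top0.png

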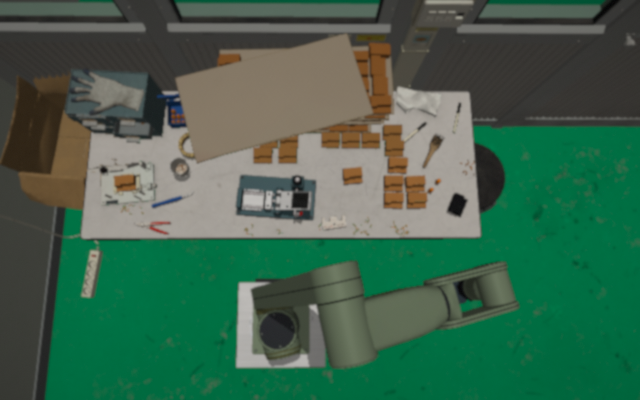

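The scene and top views show the vise at top (276,198), with the treadle end at right and the nest at left. The single loose cover is at top (352,176), left of the row at the right. Next come coarse positions and a zoomed crop.

```bash
cat > h.py <<'E'
from workcell import env,cams
import cv2,numpy as np
from scipy.spatial.transform import Rotation as R
def rot(a): return R.from_euler('xyz',a,degrees=True).as_matrix()
def ray(n,uv,pose=None):
    c=cams.get_calibration(n);K=c['mtx'];x=(uv[0]-K[0,2])/K[0,0];y=(uv[1]-K[1,2])/K[1,1]
    if n!='wrist':
        return np.array(c['eye']),rot(c['attitude'])@np.array([x,y,1.])
    r=np.hypot(x,y);d=np.array([x/r*np.sin(r),y/r*np.sin(r),np.cos(r)]);T=c['tool_from_camera'];W=rot(pose[1])
    return np.array(pose[0])+W@T[:3,3],W@T[:3,:3]@d
def onz(n,uv,z,pose=None):
    e,d=ray(n,uv,pose);return e+d*(z-e[2])/d[2]
def tri(*obs):
    A=np.zeros((3,3));b=np.zeros(3);P=[]
    for o in obs:
        e,d=ray(*o);d=d/np.linalg.norm(d);M=np.eye(3)-np.outer(d,d);A+=M;b+=M@e;P.append((e,d))
    p=np.linalg.solve(A,b);return p,[float(np.linalg.norm(np.cross(p-e,d))) for e,d in P]
E
python3 - <<'E'
from h import *
for n,uv,z in [("cover",(352,174),32),("viseL",(237,216),12),("viseR",(313,219),12),("viseTL",(240,177),12),("viseTR",(314,179),12),("knob",(297,181),84)]:
    print(n,onz("top",uv,z).round())
i=cv2.imread("pics/top0.png")[155:240,225:385];j=cv2.imread("pics/scene0.png")[170:270,240:400]
a=cv2.resize(i,(800,425),interpolation=cv2.INTER_CUBIC)
cv2.imwrite("pics/c0.png",a)
E
```

```text
cover [ 551. -268.   32.]
viseL [393. 170.  12.]
viseR [ 381. -118.   12.]
viseTL [545. 163.  12.]
viseTR [ 537. -122.   12.]
knob [512. -59.  84.]
```

View pics/c0.png

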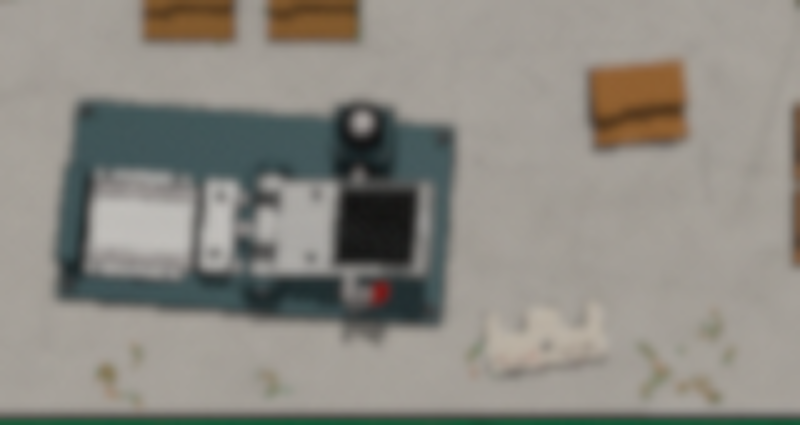

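The crop shows the cover with its step towards the robot and its long side along world y. The vise x axis runs along about +y, so both are nearly aligned already. The knob is at crop (360,122) and the red catch tab at (380,293). I'll move over the cover.

apply_moves:
  deltas:
    - [0.046, -0.018, 0, -0.134, 1]
    - [0.092, -0.036, 0, -0.267, 1]
    - [0.138, -0.054, 0, -0.4, 1]
    - [0.184, -0.072, 0, -0.534, 1]
    - [0.23, -0.09, 0, -0.667, 1]
  grip_force: 15

```text
time_s: 0.6
ee_pos: [337.7, -416.7, 213.7]
ee_rot: [-180.0, -0.0, 52.0]
force: [0.4, -0.8, -0.7]
gripper_width: 91.1
gripper_force: 0.0
```

apply_moves:
  deltas:
    - [0.049, 0.015, 0, -0.134, 1]
    - [0.098, 0.03, 0, -0.267, 1]
    - [0.148, 0.046, 0, -0.4, 1]
    - [0.197, 0.061, 0, -0.534, 1]
    - [0.246, 0.077, 0, -0.667, 1]

```text
time_s: 1.1
ee_pos: [544.3, -275.7, 213.6]
ee_rot: [-180.0, -0.0, 90.2]
force: [0.2, -1.1, -0.0]
gripper_width: 91.0
gripper_force: 0.0
```

Run:
```python
from h import *
s=env.state();print(s['ee_pos'],s['ee_rot'])
i=cams.grab_frame("wrist");cv2.imwrite("pics/w1.png",i)
cv2.imwrite("pics/w1b.png",cv2.resize(i,(800,500),interpolation=cv2.INTER_CUBIC))
```

```text
[ 544.28544731 -275.67727745  213.58644985] [-1.79957460e+02 -4.15299726e-03  9.02198381e+01]
```

View pics/w1b.png

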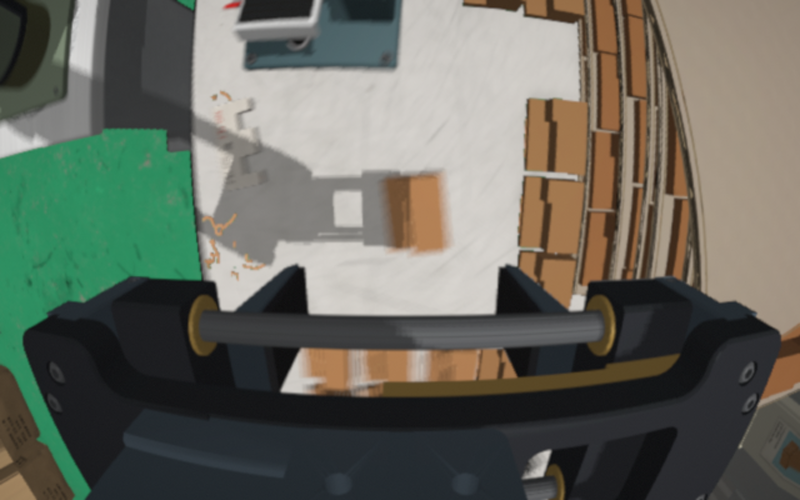

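The wrist view (800 px scale) shows the cover's tall block, right side, with corners near (408,178), (442,172), (450,250) and (412,252). The step is on the left, towards the robot.

Run:
```python
from h import *
s=env.state();p=(s['ee_pos'],s['ee_rot']);print(p)
i=cams.grab_frame("wrist");cv2.imwrite("pics/w2.png",i)
c=cv2.resize(i[120:220,270:400],(780,600),interpolation=cv2.INTER_CUBIC);cv2.imwrite("pics/w2c.png",c)
for uv in [(408,178),(442,172),(450,250),(412,252)]:
    print(onz("wrist",(uv[0]*.8,uv[1]*.8),32,p).round(1))
for z in(0,32): print(onz("top",(352,174),z).round(1), onz("wrist",(336,169.6),z,p).round(1))
```

```text
(array([ 550.8389938 , -271.06332305,  213.10071249]), array([179.67076308,  -0.22805158,  90.66572896]))
[ 558.1 -225.4   32. ]
[ 588.9 -219.4   32. ]
[ 598.8 -292.4   32. ]
[ 562.8 -294.7   32. ]
[ 559.5 -271.     0. ] [ 571.3 -261.6    0. ]
[ 551.5 -267.7   32. ] [ 569.5 -256.6   32. ]
```

View pics/w2c.png

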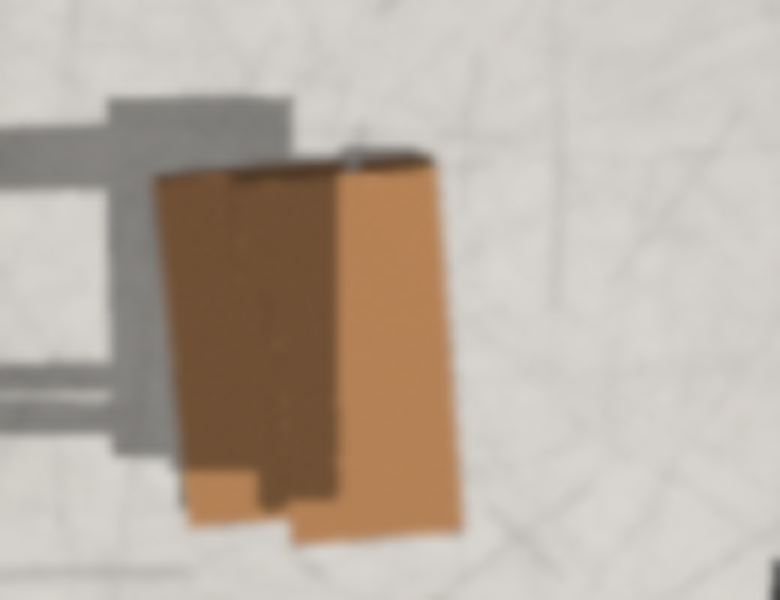

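The close crop shows the tall block's top corners at (232,178), (435,165), (462,530) and (292,545). The step edge runs from (155,178) to (188,525), so the cover is tilted a few degrees. The crop is 6x from offset (270,120).

Run:
```python
from h import *
p=([ 550.84, -271.06,213.1],[179.67,-.228,90.67])
f=lambda u:(270+u[0]/6,120+u[1]/6)
C=np.array([onz("wrist",f(u),32,p) for u in [(232,178),(435,165),(462,530),(292,545)]]);print(C.round(1))
S=np.array([onz("wrist",f(u),10,p) for u in [(155,178),(188,525)]]);print(S.round(1))
for a,b in((0,1),(1,2),(2,3),(3,0)): print(np.linalg.norm(C[a]-C[b]).round(1),np.degrees(np.arctan2(*(C[a]-C[b])[[1,0]])).round(1))
print(C.mean(0), np.degrees(np.arctan2(*(S[0]-S[1])[[1,0]])))
# height check via scene view corner consistency: project the block centre
for z in (0,16,32):
    q=C.mean(0).copy(); c=cams.get_calibration("top");
    e,d=ray("wrist",f((355,355)),p); q=e+d*(z-e[2])/d[2]; k=c['mtx']@(rot(c['attitude']).T@(q-c['eye']));print(z,q.round(1),(k[:2]/k[2]).round(1))
```

```text
[[ 538.  -233.9   32. ]
 [ 576.5 -231.    32. ]
 [ 583.6 -302.8   32. ]
 [ 550.1 -306.2   32. ]]
[[ 521.7 -236.    10. ]
 [ 528.3 -308.6   10. ]]
38.6 -175.6
72.2 95.7
33.7 5.7
73.2 -80.5
[ 562.05962846 -268.45932962   32.        ] 95.15039967068553
0 [ 563. -274.    0.] [352.7 173.1]
16 [ 562.4 -270.9   16. ] [352.4 172.3]
32 [ 561.9 -267.9   32. ] [352.  171.4]
```

apply_moves:
  deltas:
    - [0.0025, 0.011, 0.04, -0.085, 1]
    - [0.0025, 0.011, 0.085, -0.085, 1]
    - [0.0025, 0.011, 0.13, -0.085, 1]
    - [0.0025, 0.011, 0.15, -0.085, 1]
    - [0.0025, 0.011, 0.15, -0.085, 1]

```text
time_s: 1.7
ee_pos: [550.8, -274.0, 60.0]
ee_rot: [-179.6, -0.3, 94.7]
force: [0.3, 0.9, -0.2]
gripper_width: 91.2
gripper_force: 0.0
```

Run:
```python
from h import *
s=env.state();print(s['ee_pos'],s['ee_rot'],s['force'])
i=cams.grab_frame("wrist");cv2.imwrite("pics/w3.png",i)
```

```text
[ 550.76024519 -273.96424116   60.02743566] [-179.5570165    -0.25358323   94.69184426] [ 0.25063686  0.94433962 -0.21642786]
```

View pics/w3.png

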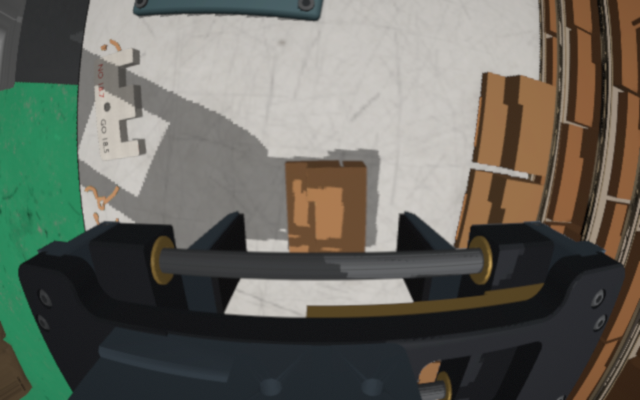

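Run:
```python
from h import *
s=env.state();p=(s['ee_pos'],s['ee_rot']);print(p)
i=cams.grab_frame("wrist")
s=env.state();print(s['ee_pos'],s['ee_rot'])
c=cv2.resize(i[140:260,260:390],(650,600),interpolation=cv2.INTER_CUBIC);cv2.imwrite("pics/w4.png",c)
```

```text
(array([ 552.60318116, -274.82927192,   62.56647962]), array([-1.79809770e+02, -1.00404894e-01,  9.46958824e+01]))
[ 553.95995799 -275.41605259   64.34629935] [1.79995286e+02 1.69994481e-02 9.46996728e+01]
```

View pics/w4.png

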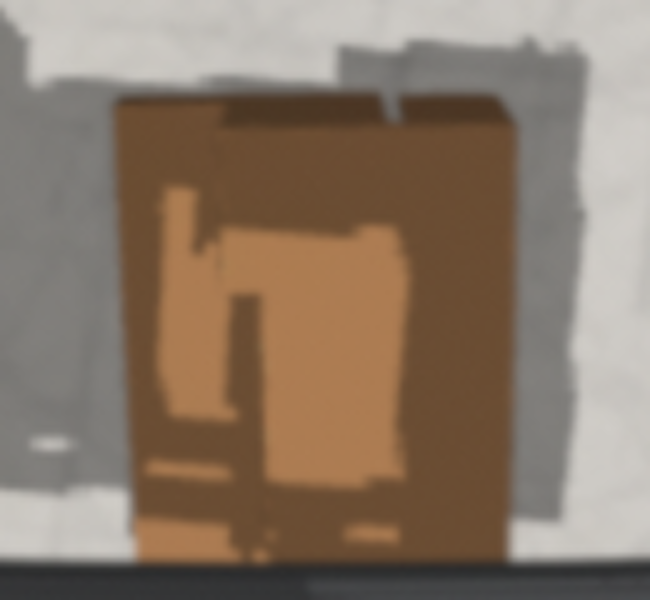

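The crop shows the tall block's top far edge from (222,125) to (515,125), its right edge down to (510,560), and the step's left edge from (117,100) to (133,560). The cover is now parallel to the fingers.

Run:
```python
from h import *
s=env.state();print(s['ee_pos'],s['ee_rot'],s['qvel'].round(2))
p=([552.6,-274.83,62.57],[-179.81,-.1,94.7])
f=lambda u:(260+u[0]/5,140+u[1]/5)
for u,z in [((222,125),32),((515,125),32),((510,560),32),((117,100),10),((133,560),10)]: print(onz("wrist",f(u),z,p).round(1))
p2=([ 550.84, -271.06,213.1],[179.67,-.228,90.67])
print(tri(("wrist",f((515,125)),p),("wrist",(270+435/6,120+165/6),p2)))
```

```text
[ 553.95995799 -275.41605259   64.34629935] [1.79995286e+02 1.69994481e-02 9.46996728e+01] [ 0.18 -1.52 -1.95  0.13 -0.11 -0.13]
[ 539.  -234.8   32. ]
[ 577.4 -231.6   32. ]
[ 584.1 -293.4   32. ]
[ 522.5 -235.6   10. ]
[ 528.6 -308.    10. ]
(array([ 575.6804658, -229.9828561,   44.0803289]), [0.022433381542167206, 0.022433381542267632])
```

apply_moves:
  deltas:
    - [0.0065, 0.008, 0.0, -0.008, 1]
    - [0.0065, 0.008, 0.025, -0.008, 1]
    - [0.0065, 0.008, 0.043, -0.008, 1]
    - [0.0065, 0.008, 0.05, -0.008, 1]
    - [0.0065, 0.008, 0.05, -0.008, 1]

```text
time_s: 2.3
ee_pos: [561.9, -267.5, 14.3]
ee_rot: [180.0, 0.0, 95.2]
force: [-0.1, 1.3, -0.2]
gripper_width: 91.1
gripper_force: 0.0
```

apply_moves:
  deltas:
    - [0, 0, 0, 0, 1]
    - [0, 0, 0, 0, -0.5]
    - [0, 0, 0, 0, -0.5]
    - [0, 0, 0, 0, -0.5]
    - [0, 0, 0, 0, -0.5]

```text
time_s: 2.8
ee_pos: [561.6, -267.8, 14.3]
ee_rot: [180.0, 0.0, 95.2]
force: [0.6, 0.0, -0.5]
gripper_width: 61.9
gripper_force: 0.0
```

apply_moves:
  deltas:
    - [0, 0, 0, 0, -0.5]
    - [0, 0, 0, 0, -0.5]
    - [0, 0, 0, 0, -0.5]
    - [0, 0, 0, 0, -0.5]

```text
time_s: 3.2
ee_pos: [561.4, -267.7, 13.9]
ee_rot: [-180.0, 0.0, 95.2]
force: [-0.2, -0.6, -0.2]
gripper_width: 40.4
gripper_force: 15.0
```

apply_moves:
  deltas:
    - [0, 0, -0.04, 0, -0.5]
    - [0, 0, -0.08, 0, -0.5]
    - [0, 0, -0.12, 0, -0.5]
    - [0.02, -0.005, -0.16, 0, -0.5]
    - [0.055, -0.015, -0.19, 0.03, -0.5]

```text
time_s: 3.7
ee_pos: [542.6, -215.4, 206.4]
ee_rot: [179.8, 0.1, 93.3]
force: [1.2, -0.3, 0.3]
gripper_width: 39.8
gripper_force: 15.0
```

apply_moves:
  deltas:
    - [0.045, -0.01, -0.01, 0.03, -0.5]
    - [0.09, -0.021, -0.01, 0.06, -0.5]
    - [0.135, -0.032, -0.01, 0.096, -0.5]
    - [0.18, -0.042, -0.01, 0.096, -0.5]
    - [0.22, -0.051, -0.01, 0.096, -0.5]

```text
time_s: 4.2
ee_pos: [476.1, 4.0, 214.0]
ee_rot: [180.0, -0.0, 88.0]
force: [0.5, 1.1, -0.7]
gripper_width: 40.6
gripper_force: 15.0
```

apply_moves:
  deltas:
    - [0, 0, 0, 0, -0.5]
    - [0, 0, 0, 0, -0.5]
    - [0, 0, 0, 0, -0.5]
    - [0, 0, 0, 0, -0.5]

```text
time_s: 4.6
ee_pos: [477.6, 1.1, 213.8]
ee_rot: [-180.0, 0.0, 87.9]
force: [0.6, 0.7, 0.1]
gripper_width: 40.2
gripper_force: 15.0
```

Run:
```python
from h import *
s=env.state();print(s['ee_pos'],s['ee_rot'],s['gripper_width'])
i=cams.grab_frame("wrist");cv2.imwrite("pics/w5.png",i)
cv2.imwrite("pics/w5b.png",cv2.resize(i[0:300,140:540],(800,600),interpolation=cv2.INTER_CUBIC))
```

```text
[477.61703727   1.08256047 213.80031522] [-1.79998531e+02  2.21483211e-02  8.78954413e+01] 40.222565518582584
```

View pics/w5b.png

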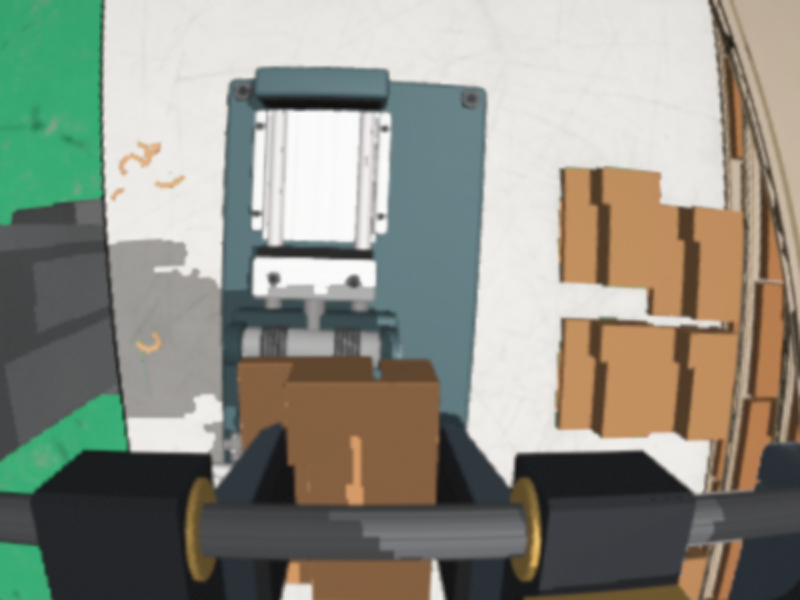

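The view (2x scale, offset 140,0) shows the fence top's inner edge at about (257,97)–(388,97) and the jaw top's front edge at (253,258)–(376,260). The base's far corners are at (232,80) and (486,88). The side strips are at x 255–285 and 358–390. The cover sits upright in the fingers.

Run:
```python
from h import *
p=([477.6,1.08,213.8],[180,0,87.9])
f=lambda u:(140+u[0]/2,u[1]/2)
for n,u,z in [("baseL",(231,80),12),("baseR",(486,88),12),("baseR2",(468,420),12),("baseL2",(222,300),12),("fenceL",(257,97),48),("fenceR",(388,97),48),("fenceLo",(257,70),48),("fenceRo",(388,70),48),("jawL",(253,258),44),("jawR",(376,260),44),("jawLb",(253,297),44),("jawRb",(376,297),44),
 ("stripL out",(255,180),24),("stripL in1",(268,180),24),("stripL in2",(284,180),24),("stripR in2",(359,180),24),("stripR in1",(376,180),24),("stripR out",(390,180),24),("floor in L",(284,180),16),("floor in R",(359,180),16)]:
    print(n,onz("wrist",f(u),z,p).round(1))
# heights/coarse cross-check with top view
for n,uv,z in [("fence",(239.5,206),48),("nestTop",(225+140/5,155+225/5),16),("jaw",(225+218/5,155+226/5),44),("pad",(225+377/5,155+228/5),75),("knob",(225+361/5,155+123/5),113),("tab",(225+382/5,155+293/5),80)]: print(n,onz("top",uv,z).round(1))
```

```text
baseL [405.4 175.5  12. ]
baseR [558.9 164.2  12. ]
baseR2 [543.7 -42.6  12. ]
baseL2 [393.8  39.4  12. ]
fenceL [426.9 154.   48. ]
fenceR [497.6 149.9  48. ]
fenceLo [427.3 169.8  48. ]
fenceRo [498.2 165.5  48. ]
jawL [420.4  64.5  44. ]
jawR [488.   60.1  44. ]
jawLb [419.1  42.8  44. ]
jawRb [487.3  39.7  44. ]
stripL out [420.2 109.9  24. ]
stripL in1 [427.8 109.3  24. ]
stripL in2 [437.2 108.7  24. ]
stripR in2 [480.3 106.4  24. ]
stripR in1 [490.  106.1  24. ]
stripR out [498.1 105.8  24. ]
floor in L [436.2 109.5  16. ]
floor in R [480.3 107.2  16. ]
fence [424.8 155.7  48. ]
nestTop [453.5 110.3  16. ]
jaw [447.4  48.3  44. ]
pad [440.  -71.3  75. ]
knob [510.2 -60.2 113. ]
tab [390.9 -75.2  80. ]
```

Run:
```python
from h import *
p=([477.6,1.08,213.8],[180,0,87.9])
f=lambda u:(140+u[0]/2,u[1]/2)
for n,u,z in [("floorfar",(321,109),16),("rubbertop",(314,248),44),("cov tall far L",(289,382),232),("cov tall far R",(439,382),232),("step far L",(238,362),210)]:
    print(n,onz("wrist",f(u),z,p).round(1))
```

```text
floorfar [459.6 151.5  16. ]
rubbertop [454.4  68.1  44. ]
cov tall far L [461.   36.6 232. ]
cov tall far R [499.   35.2 232. ]
step far L [443.5  38.1 210. ]
```

apply_moves:
  deltas:
    - [0.04, -0.005, 0, 0.033, -0.5]
    - [0.08, -0.01, 0, 0.033, -0.5]
    - [0.11, -0.014, 0.04, 0.033, -0.5]
    - [0.11, -0.014, 0.085, 0.033, -0.5]
    - [0.11, -0.014, 0.125, 0.033, -0.5]

```text
time_s: 5.15
ee_pos: [467.2, 112.8, 87.4]
ee_rot: [180.0, 0.0, 86.1]
force: [0.8, -0.5, -0.2]
gripper_width: 40.5
gripper_force: 15.0
```

apply_moves:
  deltas:
    - [0, 0, 0, 0, -0.5]
    - [0, 0, 0, 0, -0.5]
    - [0, 0, 0, 0, -0.5]
    - [0, 0, 0, 0, -0.5]

```text
time_s: 5.55
ee_pos: [468.8, 112.6, 91.0]
ee_rot: [179.7, -0.1, 86.1]
force: [0.3, -0.3, -0.7]
gripper_width: 39.9
gripper_force: 15.0
```

Run:
```python
from h import *
s=env.state();print(s['ee_pos'],s['ee_rot'],s['gripper_width'])
i=cams.grab_frame("wrist");cv2.imwrite("pics/w6.png",i)
cv2.imwrite("pics/w6b.png",cv2.resize(i[60:260,190:450],(780,600),interpolation=cv2.INTER_CUBIC))
```

```text
[468.84403006 112.61336152  91.01043099] [ 1.79749823e+02 -6.67132111e-02  8.60618857e+01] 39.91801318768719
```

View pics/w6b.png

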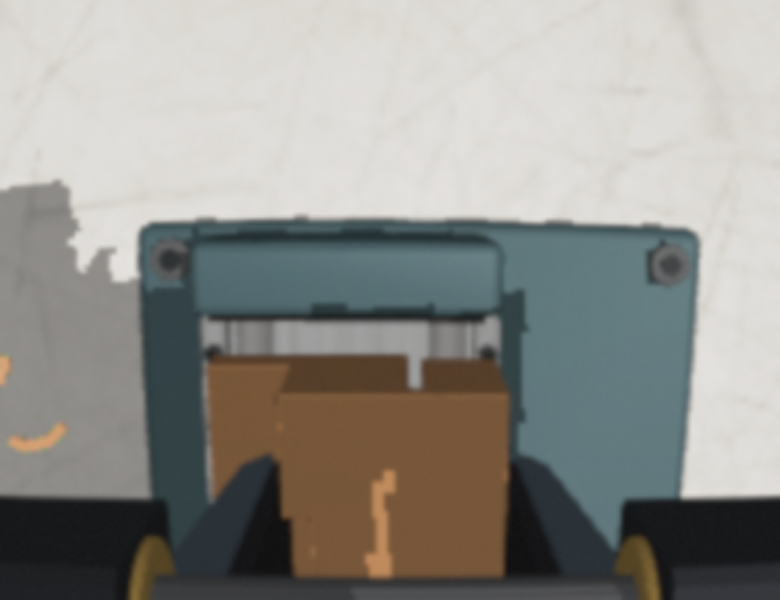

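The view (3x, offset 190,60) shows the fence top from (195,240) to (500,315), the guide strips' ends at about x 203–230 and 478–500, and the cover over the nest. The step's left edge is at x 208, and the tall block's far edge runs from (280,393) to (508,393).

Run:
```python
from h import *
p=([468.84,112.61,91.01],[179.75,-.07,86.06])
p5=([477.6,1.08,213.8],[180,0,87.9])
f=lambda u:(190+u[0]/3,60+u[1]/3);g=lambda u:(140+u[0]/2,u[1]/2)
for n,u,z in [("fenceL",(195,315),48),("fenceR",(500,315),48),("stripL",(232,335),24),("stripR",(472,335),24),("screwL",(213,352),24),("screwR",(487,352),24),("stripLo",(203,335),24),("stripRo",(501,335),24),("covL",(208,362),87),("covTL",(280,393),109),("covTR",(508,393),109),("baseL",(140,228),12),("baseR",(698,232),12)]:
    print(n,onz("wrist",f(u),z,p).round(1))
for a,b in [((195,240),(257,70)),((500,240),(388,70)),((195,315),(257,97)),((500,315),(388,97)),((170,260),(242,90)),((670,264),(471,98))]:
    q,r=tri(("wrist",f(a),p),("wrist",g(b),p5));print(q.round(1),r[0])
# two-view heights from top cam for nest centre / fence
```

```text
fenceL [425.9 155.3  48. ]
fenceR [497.2 150.1  48. ]
stripL [429.8 146.1  24. ]
stripR [492.2 141.6  24. ]
screwL [424.3 142.   24. ]
screwR [495.9 136.8  24. ]
stripLo [422.1 146.7  24. ]
stripRo [499.8 141.1  24. ]
covL [436.1 150.9  87. ]
covTL [452.7 148.7 109. ]
covTR [491.2 146.  109. ]
baseL [404.7 176.1  12. ]
baseR [558.1 164.9  12. ]
[425.8 172.5  39. ] 0.021328734899055915
[498.6 167.1  42.4] 0.10654348632864677
[425.8 154.9  45.2] 0.5750437045157157
[497.4 150.   47.5] 0.19364212749571272
[413.3 166.8  17.3] 0.3484850080294976
[548.5 156.6  16. ] 0.08733910990628799
```

apply_moves:
  deltas:
    - [0, -0.0022, 0.0, 0, -0.5]
    - [0, -0.0022, 0.015, 0, -0.5]
    - [0, -0.0022, 0.03, 0, -0.5]
    - [0, -0.0022, 0.04, 0, -0.5]
    - [0, -0.0022, 0.045, 0, -0.5]

```text
time_s: 6.1
ee_pos: [464.5, 112.7, 43.4]
ee_rot: [-180.0, 0.0, 86.1]
force: [0.0, 0.9, -0.9]
gripper_width: 40.3
gripper_force: 15.0
```

apply_moves:
  deltas:
    - [0, 0, 0.004, 0, -0.5]
    - [0, 0, 0.008, 0, -0.5]
    - [0, 0, 0.012, 0, -0.5]
    - [0, 0, 0.014, 0, -0.5]
    - [0, 0, 0.014, 0, -0.5]

```text
time_s: 6.6
ee_pos: [465.0, 112.8, 30.0]
ee_rot: [180.0, 0.0, 86.1]
force: [-0.6, 0.5, -0.4]
gripper_width: 40.2
gripper_force: 15.0
```

apply_moves:
  deltas:
    - [0, 0.001, 0, 0, -0.5]
    - [0, 0.001, 0.001, 0, -0.5]
    - [0, 0.001, 0.001, 0, -0.5]

```text
time_s: 6.9
ee_pos: [466.3, 112.8, 29.8]
ee_rot: [180.0, -0.0, 86.1]
force: [-0.8, -0.2, 6.3]
gripper_width: 40.4
gripper_force: 15.0
```

apply_moves:
  deltas:
    - [0, 0, 0, 0, 0.2]
    - [0, 0, 0, 0, 0.2]
    - [0, 0, 0, 0, 0.2]
    - [0, 0, 0, 0, 0.2]

```text
time_s: 7.3
ee_pos: [465.8, 112.7, 28.8]
ee_rot: [-180.0, 0.0, 86.1]
force: [0.1, 0.5, -0.4]
gripper_width: 55.2
gripper_force: 0.0
```

apply_moves:
  deltas:
    - [0, 0, -0.02, 0, 0.2]
    - [0, 0, -0.06, 0, 0.2]
    - [0, 0, -0.105, 0, 0.2]
    - [0, 0, -0.15, 0, 0.2]
    - [0, 0, -0.185, 0, 0.2]

```text
time_s: 7.8
ee_pos: [466.3, 112.8, 216.6]
ee_rot: [179.8, -0.0, 86.1]
force: [0.3, 0.1, 0.4]
gripper_width: 55.0
gripper_force: 0.0
```

apply_moves:
  deltas:
    - [-0.048, 0.003, 0, 0, -0.5]
    - [-0.096, 0.006, 0, 0, -0.5]
    - [-0.144, 0.01, 0, 0, -0.5]
    - [-0.192, 0.013, 0, 0, -0.5]
    - [-0.24, 0.016, 0, 0, -0.5]

```text
time_s: 8.3
ee_pos: [465.1, -129.6, 214.0]
ee_rot: [180.0, 0.0, 86.1]
force: [0.8, 0.1, -0.4]
gripper_width: 22.7
gripper_force: 0.0
```

apply_moves:
  deltas:
    - [0, 0, 0, 0, -1]
    - [0, 0, 0, 0, -1]
    - [0, 0, 0, 0, -1]
    - [0, 0, 0, 0, -1]
    - [0, 0, 0, 0, -1]

```text
time_s: 8.8
ee_pos: [465.6, -126.6, 214.0]
ee_rot: [180.0, -0.0, 86.2]
force: [0.0, -0.6, 0.5]
gripper_width: 0.8
gripper_force: 0.0
```

Run:
```python
from h import *
s=env.state();print(s['ee_pos'],s['ee_rot'],s['gripper_width'])
i=cams.grab_frame("wrist");cv2.imwrite("pics/w7.png",i)
cv2.imwrite("pics/w7b.png",cv2.resize(i[0:240,160:480],(800,600),interpolation=cv2.INTER_CUBIC))
```

```text
[ 465.61821726 -126.58291367  213.98128148] [ 1.79999838e+02 -1.75050800e-03  8.62290120e+01] 0.7551597467714188
```

View pics/w7b.png

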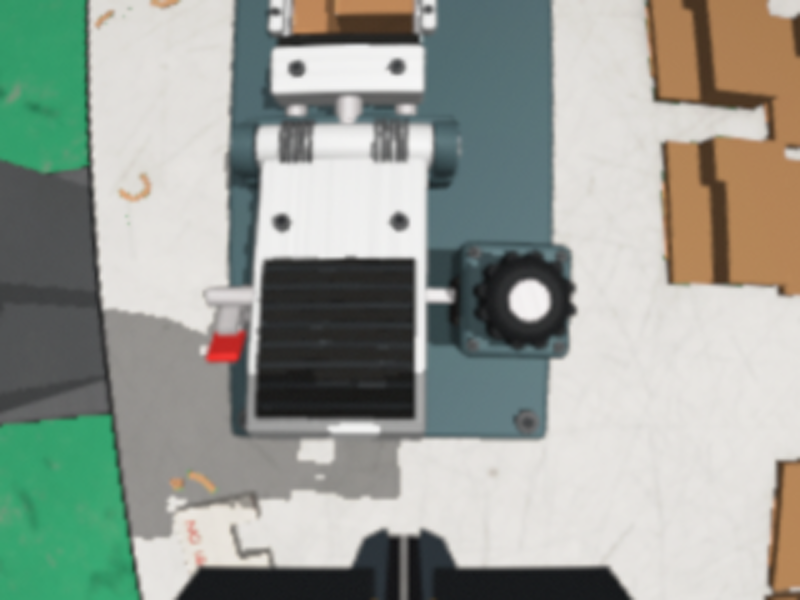

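The view (2.5x, offset 160,0) shows the cover lying flat in the nest at the top. The pad corners are (263,260), (415,260), (417,418) and (255,416), the knob centre is (529,300), and the red tab is (225,346).

Run:
```python
from h import *
p=([465.6,-126.6,214.0],[180,0,86.2])
f=lambda u:(160+u[0]/2.5,u[1]/2.5)
print("knob",tri(("wrist",f((529,300)),p),("top",(297.2,179.6))))
print("pad",tri(("wrist",f((338,335)),p),("top",(225+377/5,155+228/5))))
for z in (105,109,113): print("knob",z,onz("wrist",f((529,300)),z,p).round(1),onz("wrist",f((475,310)),z,p).round(1),onz("wrist",f((576,300)),z,p).round(1))
for n,u,z in [("pad far",(339,260),75),("padnear",(336,417),95),("pad",(338,335),85),("tab",(225,346),80),("base",(232,436),12),("baseR",(545,437),12)]: print(n,onz("wrist",f(u),z,p).round(1))
v=lambda x,y:np.array([452.6,25.7])+x*np.array([.07,.9976])+y*np.array([-.9976,.07])
print(v(-104,0),v(-79,-70))
```

```text
knob (array([524.54907164, -58.94855989,  53.30018876]), [0.381058534105025, 0.38105853410503027])
pad (array([442.95352559, -70.07763173,  57.94094373]), [0.9071920977698751, 0.9071920977698765])
knob 105 [516.3 -58.8 105. ] [496.5 -61.5 105. ] [533.7 -59.4 105. ]
knob 109 [515.7 -58.8 109. ] [496.2 -61.5 109. ] [532.8 -59.4 109. ]
knob 113 [515.  -58.8 113. ] [495.8 -61.4 113. ] [531.9 -59.3 113. ]
pad far [446.8 -38.6  75. ]
padnear [442.8 -98.6  95. ]
pad [445.1 -68.1  85. ]
tab [399.1 -68.7  80. ]
base [ 382.  -116.3   12. ]
baseR [ 536.5 -127.3   12. ]
[445.32   -78.0504] [516.902  -58.0104]
```

apply_moves:
  deltas:
    - [0.045, -0.02, 0, 0, -1]
    - [0.051, -0.024, 0.035, 0, -1]
    - [0.051, -0.024, 0.075, 0, -1]
    - [0.051, -0.024, 0.105, 0, -1]
    - [0.051, -0.024, 0.11, 0, -1]

```text
time_s: 9.35
ee_pos: [442.5, -74.1, 101.2]
ee_rot: [-179.6, -0.0, 86.2]
force: [-0.9, -0.4, -0.3]
gripper_width: 0.6
gripper_force: 0.0
```

apply_moves:
  deltas:
    - [0, 0, 0.003, 0, -1]
    - [0, 0, 0.006, 0, -1]
    - [0, 0, 0.01, 0, -1]
    - [0, 0, 0.01, 0, -1]
    - [0, 0, 0.01, 0, -1]

```text
time_s: 9.85
ee_pos: [445.4, -75.4, 94.5]
ee_rot: [179.9, 0.0, 86.1]
force: [0.3, -0.2, 0.2]
gripper_width: 0.4
gripper_force: 0.0
```

apply_moves:
  deltas:
    - [0, 0, 0.002, 0, -1]
    - [0, 0, 0.004, 0, -1]
    - [0, 0, 0.005, 0, -1]
    - [0, 0, 0.005, 0, -1]

```text
time_s: 10.25
ee_pos: [445.6, -75.6, 89.2]
ee_rot: [179.9, 0.0, 86.1]
force: [-0.5, -1.3, 3.6]
gripper_width: 0.5
gripper_force: 1.4
```

apply_moves:
  deltas:
    - [0, 0, 0.002, 0, -1]
    - [0, 0, 0.003, 0, -1]
    - [0, 0, 0.004, 0, -1]
    - [0, 0, 0.004, 0, -1]

```text
time_s: 10.65
ee_pos: [445.6, -75.8, 85.5]
ee_rot: [179.9, 0.1, 86.1]
force: [0.0, -2.3, 8.5]
gripper_width: 0.5
gripper_force: 3.7
```

apply_moves:
  deltas:
    - [0, 0, 0.001, 0, -1]
    - [0, 0, 0.001, 0, -1]
    - [0, 0, 0.002, 0, -1]
    - [0, 0, 0.002, 0, -1]

```text
time_s: 11.05
ee_pos: [445.6, -76.1, 84.3]
ee_rot: [179.9, 0.1, 86.1]
force: [-3.1, -2.5, 15.0]
gripper_width: 0.4
gripper_force: 6.8
```

The treadle stops dead about 5 mm down, so it is locked. I'll let it up and go to the knob.

apply_moves:
  deltas:
    - [0, 0, -0.03, 0, -1]
    - [0, 0, -0.065, 0.1, 0.2]
    - [0.008, 0.025, -0.075, 0.24, 0.2]
    - [0.016, 0.05, -0.075, 0.38, 0.2]
    - [0.021, 0.069, -0.075, 0.52, 0.2]
  grip_force: 30

```text
time_s: 11.55
ee_pos: [516.1, -58.3, 157.8]
ee_rot: [-180.0, -0.0, 56.0]
force: [0.6, -0.9, -0.6]
gripper_width: 29.1
gripper_force: 0.0
```

apply_moves:
  deltas:
    - [0, 0, 0, 0.1, 0.2]
    - [0, 0, 0, 0.19, 0.2]
    - [0, 0, 0, 0.19, 0.2]
    - [0, 0, 0, 0.19, 0.2]
    - [0, 0, 0, 0.19, 0.2]

```text
time_s: 12.05
ee_pos: [514.9, -58.9, 157.6]
ee_rot: [-180.0, 0.0, 45.5]
force: [-0.6, -0.2, -0.5]
gripper_width: 54.7
gripper_force: 0.0
```

Run:
```python
from h import *
s=env.state();P=s['ee_pos'];print(P,s['ee_rot'])
W=rot(s['ee_rot']);print(W.T@(np.array([515.5,-59,98])-P))
```

```text
[514.93643799 -58.92916929 157.61958711] [-1.79957758e+02  2.22304261e-02  4.54886257e+01]
[ 0.36770746  0.49549374 59.61909982]
```

apply_moves:
  deltas:
    - [0, 0, 0.02, 0, 0.2]
    - [0, 0, 0.04, 0, 0.2]
    - [0, 0, 0.05, 0, 0.2]
    - [0, 0, 0.058, 0, 0.2]
    - [0, 0, 0.06, 0, 0.2]

```text
time_s: 12.55
ee_pos: [515.0, -59.0, 97.4]
ee_rot: [-180.0, 0.0, 45.4]
force: [-0.3, 0.8, -0.2]
gripper_width: 54.7
gripper_force: 0.0
```

apply_moves:
  deltas:
    - [0, 0, 0, 0, 0.2]
    - [0, 0, 0, 0, -0.8]
    - [0, 0, 0, 0, -0.8]
    - [0, 0, 0, 0, -0.8]
    - [0, 0, 0, 0, -0.8]

```text
time_s: 13.05
ee_pos: [515.2, -58.7, 98.5]
ee_rot: [-180.0, -0.0, 45.4]
force: [-0.4, 2.7, 3.1]
gripper_width: 35.1
gripper_force: 30.0
```

apply_moves:
  deltas:
    - [0, 0, 0, 0.12, -0.8]
    - [0, 0, 0, 0.25, -0.8]
    - [0, 0, 0, 0.38, -0.8]
    - [0, 0, 0, 0.5, -0.8]
    - [0, 0, 0, 0.62, -0.8]

```text
time_s: 13.55
ee_pos: [515.6, -59.5, 98.5]
ee_rot: [179.9, -0.0, 9.7]
force: [0.1, -2.2, 2.9]
gripper_width: 34.7
gripper_force: 30.0
```

apply_moves:
  deltas:
    - [0, 0, 0, 0.12, -0.8]
    - [0, 0, 0, 0.25, -0.8]
    - [0, 0, 0, 0.38, -0.8]
    - [0, 0, 0, 0.5, -0.8]
    - [0, 0, 0, 0.62, -0.8]

```text
time_s: 14.05
ee_pos: [515.5, -60.3, 98.5]
ee_rot: [179.9, -0.1, -25.8]
force: [-1.0, -3.1, 3.4]
gripper_width: 35.5
gripper_force: 30.0
```

apply_moves:
  deltas:
    - [0, 0, 0, 0.12, -0.8]
    - [0, 0, 0, 0.25, -0.8]
    - [0, 0, 0, 0.38, -0.8]
    - [0, 0, 0, 0.4, -0.8]
    - [0, 0, 0, 0.4, -0.8]

```text
time_s: 14.55
ee_pos: [515.2, -60.8, 98.5]
ee_rot: [179.9, -0.2, -48.5]
force: [-1.7, -4.7, 2.8]
gripper_width: 35.1
gripper_force: 30.0
```

apply_moves:
  deltas:
    - [0, 0, 0, 0, 0.2]
    - [0, 0, 0, 0, 0.2]
    - [0, 0, 0, 0, 0.2]
    - [0, 0, -0.02, 0, 0.2]
    - [0, 0, -0.06, 0, 0.2]

```text
time_s: 15.05
ee_pos: [513.1, -58.5, 155.8]
ee_rot: [179.7, 0.3, -48.5]
force: [0.7, 0.7, 0.5]
gripper_width: 54.9
gripper_force: 0.0
```

apply_moves:
  deltas:
    - [-0.015, 0.03, 0, 0, -1]
    - [-0.034, 0.063, 0, 0, -1]
    - [-0.034, 0.063, 0, 0, -1]
    - [-0.034, 0.063, 0.03, 0, -1]
    - [-0.034, 0.063, 0.057, 0, -1]

```text
time_s: 15.55
ee_pos: [446.7, -75.3, 100.9]
ee_rot: [-179.9, -0.2, -48.6]
force: [-0.1, 1.2, -0.5]
gripper_width: 17.0
gripper_force: 0.0
```

apply_moves:
  deltas:
    - [0, 0, 0, 0, -1]
    - [0, 0, 0, 0, -1]
    - [0, 0, 0.004, 0, -1]
    - [0, 0, 0.008, 0, -1]
    - [0, 0, 0.01, 0, -1]

```text
time_s: 16.05
ee_pos: [446.3, -75.4, 91.4]
ee_rot: [-180.0, -0.1, -48.5]
force: [0.4, -2.0, 3.9]
gripper_width: 0.5
gripper_force: 1.6
```

apply_moves:
  deltas:
    - [0, 0, 0.003, 0, -1]
    - [0, 0, 0.006, 0, -1]
    - [0, 0, 0.008, 0, -1]
    - [0, 0, 0.01, 0, -1]
    - [0, 0, 0.01, 0, -1]

```text
time_s: 16.55
ee_pos: [446.1, -75.4, 81.0]
ee_rot: [-180.0, -0.1, -48.5]
force: [1.5, -1.7, 4.3]
gripper_width: 0.3
gripper_force: 1.9
```

apply_moves:
  deltas:
    - [0, 0, 0.004, 0, -1]
    - [0, 0, 0.008, 0, -1]
    - [0, 0, 0.011, 0, -1]
    - [0, 0, 0.014, 0, -1]
    - [0, 0, 0.014, 0, -1]

```text
time_s: 17.05
ee_pos: [446.2, -75.9, 67.2]
ee_rot: [-180.0, -0.1, -48.5]
force: [0.0, -2.6, 5.7]
gripper_width: 0.3
gripper_force: 2.5
```

apply_moves:
  deltas:
    - [0, 0, 0.002, 0, -1]
    - [0, 0, 0.004, 0, -1]
    - [0, 0, 0.005, 0, -1]
    - [0, 0, 0.006, 0, -1]
    - [0, 0, 0.006, 0, -1]

```text
time_s: 17.55
ee_pos: [446.3, -76.1, 61.4]
ee_rot: [-180.0, -0.1, -48.5]
force: [0.4, -4.3, 5.9]
gripper_width: 0.4
gripper_force: 2.9
```

apply_moves:
  deltas:
    - [0, 0, 0.001, 0, -1]
    - [0, 0, 0.002, 0, -1]
    - [0, 0, 0.003, 0, -1]
    - [0, 0, 0.004, 0, -1]
    - [0, 0, 0.004, 0, -1]

```text
time_s: 18.05
ee_pos: [446.3, -76.4, 57.6]
ee_rot: [180.0, -0.2, -48.5]
force: [-0.0, -6.0, 7.8]
gripper_width: 0.6
gripper_force: 4.2
```

apply_moves:
  deltas:
    - [0, 0, 0.0005, 0, -1]
    - [0, 0, 0.001, 0, -1]
    - [0, 0, 0.0015, 0, -1]
    - [0, 0, 0.002, 0, -1]
    - [0, 0, 0.002, 0, -1]

```text
time_s: 18.55
ee_pos: [446.2, -76.5, 55.7]
ee_rot: [180.0, -0.2, -48.5]
force: [-1.4, -6.4, 10.4]
gripper_width: 0.3
gripper_force: 4.9
```

apply_moves:
  deltas:
    - [0, 0, 0.0005, 0, -1]
    - [0, 0, 0.001, 0, -1]
    - [0, 0, 0.0015, 0, -1]
    - [0, 0, 0.002, 0, -1]
    - [0, 0, 0.002, 0, -1]

```text
time_s: 19.05
ee_pos: [446.3, -76.6, 55.0]
ee_rot: [180.0, -0.2, -48.5]
force: [-4.1, -6.2, 21.7]
gripper_width: 0.3
gripper_force: 10.5
```

apply_moves:
  deltas:
    - [0, 0, 0.0005, 0, -1]
    - [0, 0, 0.001, 0, -1]
    - [0, 0, 0.001, 0, -1]

```text
time_s: 19.35
ee_pos: [446.3, -76.6, 54.8]
ee_rot: [180.0, -0.2, -48.5]
force: [-5.7, -6.3, 29.0]
gripper_width: 0.3
gripper_force: 14.4
```

Hard stop reached: force rises with no further travel. I'll let up gently and see whether the catch holds.

apply_moves:
  deltas:
    - [0, 0, -0.003, 0, -1]
    - [0, 0, -0.005, 0, -1]
    - [0, 0, -0.007, 0, -1]
    - [0, 0, -0.009, 0, -1]
    - [0, 0, -0.009, 0, -1]

```text
time_s: 19.85
ee_pos: [444.8, -74.8, 60.5]
ee_rot: [180.0, 0.1, -48.6]
force: [-0.0, -0.0, -0.8]
gripper_width: 0.6
gripper_force: 0.0
```

apply_moves:
  deltas:
    - [0, 0, -0.005, 0, -1]
    - [0, 0, -0.005, 0, -1]
    - [0, 0, -0.005, 0, -1]

```text
time_s: 20.15
ee_pos: [445.5, -75.2, 65.9]
ee_rot: [180.0, 0.0, -48.5]
force: [-0.8, 0.0, -0.2]
gripper_width: 0.4
gripper_force: 0.0
```

Zero force well below the raised height, so the catch holds. I'll retreat and check the cover numerically with the top camera, since my picture views are used up.

apply_moves:
  deltas:
    - [0, 0, -0.045, 0, -1]
    - [0, 0, -0.09, 0, -1]
    - [0, 0, -0.135, 0, -1]
    - [0, 0, -0.15, 0, -1]
    - [0.03, 0.025, -0.15, 0, -1]

```text
time_s: 20.65
ee_pos: [448.4, -112.4, 219.1]
ee_rot: [-179.7, -0.3, -48.3]
force: [0.5, -1.3, -0.6]
gripper_width: 0.4
gripper_force: 0.0
```

apply_moves:
  deltas:
    - [0.03, 0.025, 0, 0, -1]
    - [0.06, 0.05, 0, 0, -1]
    - [0.09, 0.08, 0, 0, -1]
    - [0.12, 0.105, 0, 0, -1]
    - [0.15, 0.13, 0, 0, -1]

```text
time_s: 21.15
ee_pos: [448.2, -314.3, 215.7]
ee_rot: [-180.0, 0.0, -48.6]
force: [1.1, 0.1, -0.4]
gripper_width: 0.1
gripper_force: 0.0
```

apply_moves:
  deltas:
    - [0, 0, 0, 0, -1]
    - [0, 0, 0, 0, -1]
    - [0, 0, 0, 0, -1]

```text
time_s: 21.45
ee_pos: [448.4, -311.7, 215.7]
ee_rot: [-180.0, 0.1, -48.5]
force: [-0.4, -0.2, -0.6]
gripper_width: 0.4
gripper_force: 0.0
```

Run:
```python
from h import *
i=cams.grab_frame("top");cv2.imwrite("pics/top1.png",i);o=cv2.imread("pics/top0.png")
x0,y0=225,155
h=cv2.cvtColor(i,cv2.COLOR_BGR2HSV);m=((h[...,0]>5)&(h[...,0]<22)&(h[...,1]>100)).astype(np.uint8)[185:215,235:290]
n,l,st,c=cv2.connectedComponentsWithStats(m)
for a,b in zip(st[1:],c[1:]):
    if a[4]>20: print("brown",a+[235,185,0,0,0],onz("top",b+[235,185],40).round(1),[onz("top",(x+235,b[1]+185),48).round(1)[1] for x in (a[0],a[0]+a[2])])
for nm,im in(("old",o),("new",i)):
    g=cv2.cvtColor(im,cv2.COLOR_BGR2GRAY)
    print(nm,"axis row",g[199:202,236:315].mean(0).astype(int).tolist())
r=((h[...,0]<5)|(h[...,0]>172))&(h[...,1]>120)
ys,xs=np.where(r[205:220,290:310]);print("red tab new",xs.mean()+290,ys.mean()+205)
ho=cv2.cvtColor(o,cv2.COLOR_BGR2HSV);r=((ho[...,0]<5)|(ho[...,0]>172))&(ho[...,1]>120);ys,xs=np.where(r[205:220,290:310]);print("old",xs.mean()+290,ys.mean()+205)
s=env.state();print(s['time_s'],s['ee_pos'])
```

```text
brown [241 191  21  16 292] [454.4 114.2  40. ] [np.float64(151.0), np.float64(72.7)]
old axis row [119, 90, 79, 75, 64, 57, 95, 148, 179, 188, 189, 189, 188, 188, 188, 188, 188, 188, 188, 188, 188, 188, 188, 188, 188, 186, 173, 139, 113, 137, 169, 185, 188, 189, 178, 151, 126, 121, 120, 124, 143, 164, 172, 167, 164, 166, 168, 169, 169, 169, 169, 169, 169, 167, 155, 122, 77, 42, 30, 26, 26, 25, 24, 24, 23, 23, 23, 24, 24, 23, 27, 55, 102, 134, 131, 108, 90, 85, 99]
new axis row [121, 93, 80, 78, 73, 72, 78, 83, 84, 85, 83, 78, 74, 75, 76, 77, 77, 78, 80, 83, 83, 82, 83, 82, 74, 77, 115, 160, 183, 191, 192, 182, 156, 133, 127, 126, 121, 107, 97, 109, 141, 168, 176, 172, 171, 181, 190, 193, 193, 193, 193, 194, 193, 194, 194, 190, 173, 131, 77, 43, 38, 38, 38, 35, 31, 27, 25, 23, 24, 25, 27, 30, 34, 51, 91, 123, 121, 98, 101]
red tab new 300.7142857142857 213.0
old 300.9166666666667 213.16666666666666
21.5 [ 448.50138754 -311.51887142  215.86650621]
```

The cover fills the nest, the jaw has moved about 3 px (about 11 mm) up to it, and the treadle stays down. Handing in.

```bash
python3 -c "
from workcell import env
print(env.job_done())"
```

```text
the job is handed in; nothing more can be done
None
```

The cover lies flat in the nest and is clamped, with the treadle pressed to its stop and held down by the catch; the treadle was locked at first and came free after one quarter turn of the knob. I handed it in at about 21.5 s; the final check was by force readings and top-camera pixels, since my picture views were used up.

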